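# Put the markers and bag clips on their colour-matched rests

### The arm

A 6-joint arm with a two-finger parallel gripper is mounted at the origin on a cart in front of the work surface, level with it; the furniture and walls round the work are solid. World frame = base frame: x ahead of the robot, y to its left, z up, the work surface at z = 0. Lengths are in mm, angles in rad, forces in N, time in s.
With the tool pointing down it reaches from about 275 to 750 mm from the base axis. Payload 10.2 kg.
Tool frame: the origin (TCP) lies on the front face of the gripper's body, between the roots of the fingers; the fingertips stand 73 mm ahead of it and the grasp point (between the pads) lies 54 mm ahead of it; z points along the fingers, y is the line along which they close (so a half turn about z gives the same grasp; the last joint's range is limited). The gripper opens to 85 mm and grips with 20 to 120 N. Pads are 22 mm wide; open, the fingers measure 114 mm over their backs; the gripper's body (76 mm by 85 mm) begins 54 mm behind the grasp point. The pads swing forward as they close: fully open they stand 13 mm farther back than shut.
Start: joints at [-1.529, 0.313, 1.498, -0, 1.331, -0.223], TCP at [137.388, -506.711, 303.894] pointing down, gripper open.
Joint ranges: [-2.94, 2.94], [-0.97, 2.17], [0.19, 2.56], [-1.23, 4.37], [0.02, 3.11], [-2.88, 2.88]. Speed limits (rad/s): [2.39, 2.39, 3.01, 3.14, 3.14, 3.14].

### API

Orientations are given as a unit quaternion [w, x, y, z].
In Python, from rig import * gives the robot as it stands.
- The arm moves only by the tool step_arm, never from a script. Its argument "plan" is a list of rows, each an object with "offset": the shift along the tool's x, y, z in cm, a list of three; "rot": the turn, a rotation vector about the tool's x, y, z in degrees, a list of three; "gripper": the finger opening in cm, from 0 to 8.54. In form: [{"offset": [x, y, z], "rot": [wx, wy, wz], "gripper": gripper}, ...]. A call has 1 to 12 rows; each row is the pose to reach, as a shift and turn from the pose commanded when the call began, along the tool's axes at that moment; what a row does not reach only later rows make up. A row lasts 1/10 s, in which the tool goes at most 50 mm and 8.59 degrees, less where a joint would pass 70% of its speed; a pose out of reach is approached as far as the arm can. A call with a gripper value outside its range is refused whole. The fingers move at their own pace and stop on an object; "squeeze" is the grip in N (left out, the last holds). Time passes only in rows, so rows that repeat a pose let the fingers close. It gives the time, the measured TCP pose, the force, the opening and the grip force at its end, in the units of the state.
- sense(): the state, without advancing time (a new reading comes with each control period).
- capture(name): name is "scene" or "top" or "wrist"; returns a dict with "color" (420x560x3 uint8, red, green, blue), "depth" (420x560 float32, mm along the optical axis (not along the pixel's ray), 0 where there is no reading), "vertical_fov" (degrees; the focal length in pixels is half the picture's height over the tangent of half this angle, whatever the lens; pixels are square), "cx", "cy" (the principal point, pixels), "k1" (the pictures are not rectified: a ray, as slopes to the right and down, at radius r is drawn at 1 + k1 r^2 times it, then the intrinsics apply), "rvec" (rotation vector, rad) and "tvec" (3), from world to camera coordinates, as OpenCV has them; the wrist camera has in their place "mount" (4x4, takes a point from camera to tool coordinates, whose origin is the TCP and whose axes are the flange's). Camera axes: x right, y down, z forward; pixel columns grow to the right and rows downward; lengths in mm; the calibration is good to about 2 mm. A picture is of the moment at which its call begins: read the wrist's pose just before it.
- finish_job(): hands the job in; it is judged then, once.
The state is a dict: "time_s": time; "joints": joint angles; "dq": joint speeds; "tau": joint torques, N m; "eef_pos": TCP position; "ee_rot": TCP orientation; "force": force on the tool from outside, world axes, zero at the start; "wrist_torque": the same for the moment, N m; "grip_width": opening from 0.0 (shut) to 1.0 (fully open); "grip_force": force on a finger pad.
Only numpy, scipy, OpenCV 4.12 (cv2) and the standard library are available. Lean on these libraries where they do the work, as an engineer would, in place of code of your own. Each camera call takes 0.05 s, during which the arm holds its last target. There are 200 camera calls.

### The job

Tidy the packing bench for the next shift: put the two felt markers and the two bag clips away, each on the rest of its own colour (a marker goes by its cap: red or black; the clips are blue and green). Each must lie down in both saddles of its rest, between the cheeks, with its middle over the middle of the rest, either end first; leave the screwdriver and the pocket scale where they are.

Things in the scene. Friction and masses are not known exactly. Their poses are not given: they have to be found in the camera images.
- red_marker_mid (a point): felt marker lying flat: white barrel, red cap; 148 mm long, 17 mm thick (18 mm at two small collars), 20 g. The point is its centre, 9 mm above what it lies on; y runs along its length, x and z across it (it may roll about y)
- black_marker_mid (a point): felt marker lying flat: white barrel, black cap; 148 mm long, 17 mm thick (18 mm at two small collars), 20 g. The point is its centre, 9 mm above what it lies on; y runs along its length, x and z across it (it may roll about y)
- blue_clip_mid (a point): Blue plastic bag clip lying flat: bar 136 mm long, 21 mm wide (24 mm at the hinge at its +y end), 8 mm thick (11 mm at the hinge), 30 g. The point is the middle of the bar, 4 mm above what it lies on; y runs along its length, z up; grip it across x at the middle
- green_clip_mid (a point): Green plastic bag clip lying flat: bar 136 mm long, 21 mm wide (24 mm at the hinge at its +y end), 8 mm thick (11 mm at the hinge), 30 g. The point is the middle of the bar, 4 mm above what it lies on; y runs along its length, z up; grip it across x at the middle
- rest_red_seat (a point): Red rest, fixed: base plate 50 x 112 x 5 mm, long along y, with two saddles (12 mm thick) centred 44 mm either side of its middle. Seats flat, 32 mm wide, 24 mm above the worktop, between cheeks flaring to a 42 mm opening at 37 mm height. The 76 mm between the saddles is open down to the base plate (room for fingers). Point: midway between the seats at seat height; y from saddle to saddle, z up
- rest_black_seat (a point): Black rest, fixed: base plate 50 x 112 x 5 mm, long along y, with two saddles (12 mm thick) centred 44 mm either side of its middle. Seats flat, 32 mm wide, 24 mm above the worktop, between cheeks flaring to a 42 mm opening at 37 mm height. The 76 mm between the saddles is open down to the base plate (room for fingers). Point: midway between the seats at seat height; y from saddle to saddle, z up
- rest_blue_seat (a point): Blue rest, fixed: base plate 50 x 112 x 5 mm, long along y, with two saddles (12 mm thick) centred 44 mm either side of its middle. Seats flat, 32 mm wide, 24 mm above the worktop, between cheeks flaring to a 42 mm opening at 37 mm height. The 76 mm between the saddles is open down to the base plate (room for fingers). Point: midway between the seats at seat height; y from saddle to saddle, z up
- rest_green_seat (a point): Green rest, fixed: base plate 50 x 112 x 5 mm, long along y, with two saddles (12 mm thick) centred 44 mm either side of its middle. Seats flat, 32 mm wide, 24 mm above the worktop, between cheeks flaring to a 42 mm opening at 37 mm height. The 76 mm between the saddles is open down to the base plate (room for fingers). Point: midway between the seats at seat height; y from saddle to saddle, z up
- screwdriver: screwdriver with a red handle, 200 x 27 x 27 mm, lying loose between the rests and the things to be put away; a bystander, stays where it is. Origin on the worktop under its middle, y along its length
- scale: black pocket scale, 110 x 78 x 32 mm, loose, beyond the rests; a bystander, stays where it is. Origin at the centre of its underside, y along its long side

How it is judged:
By the outcome, as a careful person would: the job done as asked, in the order asked, and still so for the second after the job is handed in, with the robot touching nothing.
It also fails if it takes over 96 s, if anything falls off the work surface, if the arm or the gripper's body presses on something with over 40 N, if the wrist force passes 120 N, or if a joint passes its speed limit or range.

## Working session

There is one attempt and no reset: what is moved stays moved. The work goes in short steps, Python scripts to look and compute and a tool call to move; the robot and the scene stay as the last step left them, time stands still between calls to the robot, and variables do not carry over. Pictures are saved under pics/ and viewed, at most 14 in all, crops included, and the job is handed in when it is done.

Besides the shell and the picture viewer there is one more tool, called as name(argument=value, ...) on one line, values as JSON. step_arm: Moves the arm, as the interface text tells. Its arguments: {"type":"object","properties":{"plan":{"type":"array"},"squeeze":{"type":"number"}},"required":["plan"]}

```bash
mkdir -p pics; ls
cat > h.py <<'E'
from rig import *
import numpy as np, cv2
from scipy.spatial.transform import Rotation as R
def grab(n):
    s=sense(); c=capture(n)
    return s,c
def save(c,f): cv2.imwrite('pics/'+f,c['color'][:,:,::-1])
def world(s,c,uv,z=None):
    """pixels -> world, ray onto plane z (or by depth if z None)"""
    uv=np.atleast_2d(np.array(uv,float)); h,w=c['depth'].shape
    f=h/2/np.tan(np.radians(c['vertical_fov'])/2)
    K=np.array([[f,0,c['cx']],[0,f,c['cy']],[0,0,1]])
    n=cv2.undistortPoints(uv[:,None],K,np.array([c['k1'],0,0,0.]))[:,0]
    d=np.c_[n,np.ones(len(n))]
    if 'mount' in c:
        M=np.array(c['mount']); q=s['ee_rot']; T=R.from_quat([q[1],q[2],q[3],q[0]]).as_matrix()
        A=T@M[:3,:3]; o=T@M[:3,3]+np.array(s['eef_pos'])
    else:
        A=R.from_rotvec(np.ravel(c['rvec'])).as_matrix().T; o=-A@np.ravel(c['tvec'])
    dw=d@A.T
    if z is None:
        i=uv.round().astype(int); t=c['depth'][i[:,1],i[:,0]]
    else: t=(z-o[2])/dw[:,2]
    return o+dw*t[:,None]
E
python3 - <<'E'
from h import *
for n in ('top','scene'):
    s,c=grab(n); save(c,n+'.png')
print(s)
print({k:v for k,v in c.items() if k not in('color','depth')})
s,c=grab('wrist');print(c['mount'])
E
```

```text
pics
{'time_s': 0.05, 'joints': array([-1.52940809e+00,  3.13467619e-01,  1.49844739e+00, -8.82359184e-06,
        1.33104245e+00, -2.23402730e-01]), 'dq': array([ 9.65618461e-05, -1.44512180e-03, -2.83905488e-03, -3.54497452e-04,
        8.72461252e-04,  1.24011622e-03]), 'tau': array([ 3.56134886e-03, -4.13350868e+01, -2.60476971e+01, -1.11941456e-04,
        2.92471886e-03, -4.67329109e-07]), 'eef_pos': array([ 137.37436342, -506.52731323,  303.32212762]), 'ee_rot': array([-6.79969429e-04,  9.91248143e-01,  1.32010047e-01,  5.77508642e-05]), 'force': array([ 1.20296192,  0.21335586, -0.40491766]), 'wrist_torque': array([ 0.0437703 ,  0.00472996, -0.04058104]), 'grip_force': 0.0, 'grip_width': 1.0035838600639873}
{'vertical_fov': 42.794339049505325, 'cx': 284.2389773333198, 'cy': 212.6557051789964, 'k1': -0.04200044299687178, 'rvec': array([ 1.03560697, -2.282918  ,  1.18021648]), 'tvec': array([ 485.12647963,  218.07232159, 1192.44274699])}
[[-6.97556250e-05 -9.59339760e-01 -2.82253822e-01  7.28039131e+01]
 [ 9.99999996e-01 -8.46217883e-05  4.04792441e-05 -2.80811258e-01]
 [-6.27181715e-05 -2.82253818e-01  9.59339762e-01 -7.01566043e+01]
 [ 0.00000000e+00  0.00000000e+00  0.00000000e+00  1.00000000e+00]]
```

View pics/top.png

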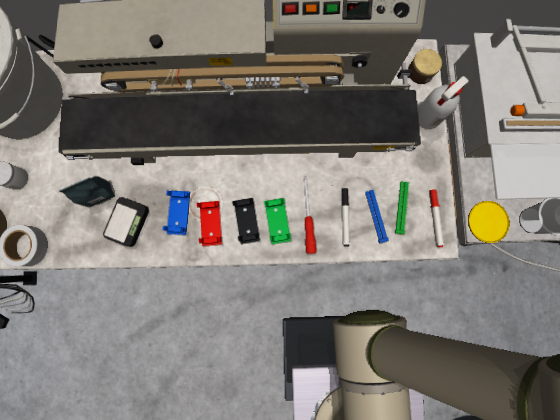

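View pics/scene.png

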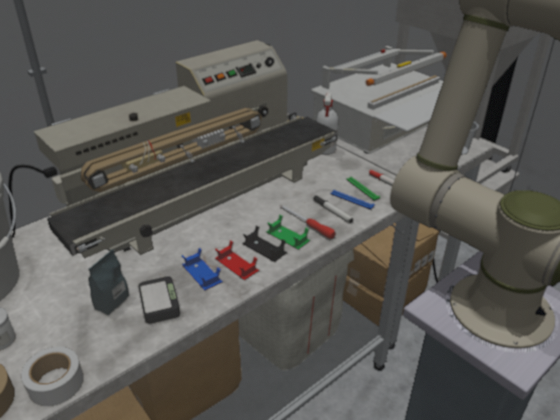

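Top view: the rests are blue (177,212), red (209,222), black (246,220) and green (278,220), with the screwdriver at (309,225). Items to put away: black marker (346,217), blue clip (376,216), green clip (402,207), red marker (436,217). A conveyor stands behind them.

```bash
cat > m.py <<'E'
from h import *
def comps(c,roi=None,amin=60):
    hsv=cv2.cvtColor(c['color'],cv2.COLOR_RGB2HSV).astype(int); H,S,V=[hsv[...,i] for i in range(3)]
    m={'red':((H<8)|(H>172))&(S>150)&(V>60),'green':(abs(H-65)<18)&(S>120)&(V>50),'blue':(abs(H-110)<12)&(S>120)&(V>60),'black':(V<55)}
    out=[]
    for k,a in m.items():
        a=a.astype(np.uint8)
        if roi: b=np.zeros_like(a); x0,y0,x1,y1=roi; b[y0:y1,x0:x1]=1; a=a*b
        n,l,st,ce=cv2.connectedComponentsWithStats(a)
        for i in range(1,n):
            if st[i,4]>=amin:
                p=np.argwhere(l==i)[:,::-1].astype(np.float32)
                out.append((k,st[i,4],cv2.boxPoints(cv2.minAreaRect(p)),ce[i]))
    return out
def line(s,c,box,z):
    w=world(s,c,box,z)[:,:2]; e=[np.linalg.norm(w[1]-w[0]),np.linalg.norm(w[2]-w[1])]
    d=(w[1]-w[0]) if e[0]>e[1] else (w[2]-w[1])
    a=np.degrees(np.arctan2(d[1],d[0]))%180
    return w.mean(0).round(1),max(e).round(1),min(e).round(1),a.round(1)
E
python3 - <<'E'
from m import *
s,c=grab('top')
print(c['rvec'],c['tvec'])
for k,a,b,ce in comps(c,(150,165,455,262)):
    z=30 if ce[0]<292 else 8
    print(k,a,ce.round(),*line(s,c,b,z), 'depthz',world(s,c,[ce])[0].round(0))
w=world(s,c,[[345,190],[346,245],[100,265],[450,258],[240,155],[400,155]],0);print(w.round())
print(world(s,c,[[240,140],[240,152],[400,152],[346,152]]).round())
E
```

```text
[ 2.12094802 -2.17683456  0.16647351] [184.73400768 533.34599409 902.18234579]
red 107 [434. 198.] [ 557.2 -216.4] 42.1 17.6 4.7 depthz [ 555. -213.   17.]
red 842 [210. 223.] [504.9 353.8] 107.5 54.6 3.6 depthz [508. 356.   2.]
red 319 [310. 236.] [472.4 105.1] 92.6 23.8 0.5 depthz [401. 180. 969.]
green 425 [402. 208.] [ 535.1 -130.6] 133.1 23.8 171.3 depthz [ 534. -132.    4.]
green 834 [277. 221.] [507.  185.6] 107.0 50.7 7.8 depthz [509. 186.   7.]
blue 862 [178. 212.] [534.6 434.6] 108.7 58.6 174.7 depthz [537. 438.   4.]
blue 437 [376. 216.] [514.9 -64. ] 134.5 23.9 13.5 depthz [514. -65.   7.]
black 96 [345. 196.] [566.1  12.6] 38.6 15.3 177.2 depthz [565.  15.  16.]
black 791 [246. 220.] [509.6 262.9] 106.3 50.3 7.6 depthz [512. 264.   4.]
[[ 584.   10.    0.]
 [ 444.   15.    0.]
 [ 408.  637.    0.]
 [ 403. -250.    0.]
 [ 684.  279.    0.]
 [ 674. -140.    0.]]
[[ 676.  264.  144.]
 [ 660.  268.  107.]
 [ 682. -140.    1.]
 [ 660.   18.   85.]]
```

step_arm(plan=[{"offset": [43.3, -18.1, 8.4], "rot": [0, 0, 10.5], "gripper": 4.5}, {"offset": [43.3, -18.1, 8.4], "rot": [0, 0, 10.5], "gripper": 4.5}, {"offset": [43.3, -18.1, 8.4], "rot": [0, 0, 10.5], "gripper": 4.5}, {"offset": [43.3, -18.1, 8.4], "rot": [0, 0, 10.5], "gripper": 4.5}, {"offset": [43.3, -18.1, 8.4], "rot": [0, 0, 10.5], "gripper": 4.5}, {"offset": [43.3, -18.1, 8.4], "rot": [0, 0, 10.5], "gripper": 4.5}, {"offset": [43.3, -18.1, 8.4], "rot": [0, 0, 10.5], "gripper": 4.5}, {"offset": [43.3, -18.1, 8.4], "rot": [0, 0, 10.5], "gripper": 4.5}, {"offset": [43.3, -18.1, 8.4], "rot": [0, 0, 10.5], "gripper": 4.5}, {"offset": [43.3, -18.1, 8.4], "rot": [0, 0, 10.5], "gripper": 4.5}, {"offset": [43.3, -18.1, 8.4], "rot": [0, 0, 10.5], "gripper": 4.5}, {"offset": [43.3, -18.1, 8.4], "rot": [0, 0, 10.5], "gripper": 4.5}])

```text
time_s: 1.4
eef_pos: [507.9, -218.4, 219.6]
ee_rot: [-0.0, 0.999, 0.041, -0.0]
force: [-0.9, -1.0, -0.4]
grip_width: 0.529
grip_force: 0.0
```

Run:
```python
from m import *
s,c=grab('wrist'); save(c,'w1.png'); print(c['vertical_fov'],c['cx'],c['cy'])
for k,a,b,ce in comps(c,None,200):
    print(k,a,ce.round(),b.round().astype(int).tolist(),*line(s,c,b,8), world(s,c,[ce])[0].round(0))
```

```text
67.79590641569946 277.2427488984352 204.65402202267074
red 870 [279. 140.] [[270, 165], [271, 114], [289, 114], [287, 165]] [ 557.2 -215.6] 44.1 15.0 2.7 [ 558. -216.   18.]
green 288 [189.  93.] [[182, 112], [187, 75], [196, 77], [191, 113]] [ 588.6 -136. ] 30.1 7.5 172.5 [ 590. -136.    7.]
green 2642 [186. 159.] [[160, 221], [189, 76], [214, 81], [185, 226]] [ 536.5 -133.5] 133.7 20.7 168.4 [ 534. -133.    7.]
blue 3440 [111. 165.] [[78, 96], [103, 89], [144, 236], [118, 243]] [516.9 -66.4] 135.1 23.0 12.5 [522. -66.   9.]
black 716 [ 18. 106.] [[7, 79], [26, 78], [31, 132], [12, 134]] [566.9   8.8] 44.7 16.0 177.4 [567.   6.  13.]
black 50050 [278. 363.] [[0, 248], [559, 248], [559, 419], [0, 419]] [ 345.6 -233.7] 545.5 223.9 94.7 [ 519. -217.  225.]
```

View pics/w1.png

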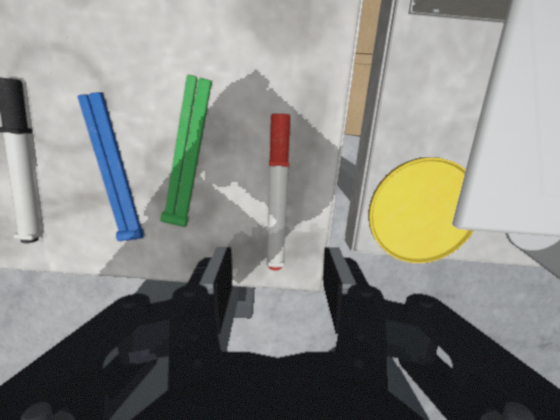

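Wrist view: red marker from (280,114) to (275,269), green clip (186,159), blue clip (111,165), black marker from (9,79) to (27,240). A strip to the right at x≈370 needs checking for height.

Run:
```python
from m import *
s,c=grab('wrist')
P=world(s,c,[[280,114],[275,269],[9,79],[27,240]],9); print(P.round(1))
for a,b in((0,1),(2,3)):
    d=P[a]-P[b]; print(((P[a]+P[b])/2).round(1),np.linalg.norm(d),np.degrees(np.arctan2(d[1],d[0])))
print('strip',world(s,c,[[340,150],[350,200],[358,130],[375,130],[362,210],[345,235],[400,120]]).round())
p=world(s,c,[[u,v] for v in (252,258) for u in (215,222,228,328,334,340)]); 
T=R.from_quat(np.roll(s['ee_rot'],-1)).as_matrix(); print('fingers tool',((p-s['eef_pos'])@T).round().tolist())
```

```text
[[ 579.  -215.1    9. ]
 [ 430.7 -222.6    9. ]
 [ 588.4   12.7    9. ]
 [ 442.4   18.8    9. ]]
[ 504.8 -218.9    9. ] 148.57023096136945 2.8782412235877803
[515.4  15.8   9. ] 146.09781804527233 -2.383255835892459
strip [[ 551. -274.   -4.]
 [ 490. -305.  -61.]
 [ 557. -397. -433.]
 [ 572. -309.  -22.]
 [ 490. -309.  -21.]
 [ 447. -305.  -58.]
 [ 583. -331.  -21.]]
fingers tool [[12.0, -29.0, 60.0], [12.0, -25.0, 60.0], [12.0, -23.0, 61.0], [12.0, 23.0, 60.0], [12.0, 25.0, 61.0], [12.0, 28.0, 60.0], [12.0, -28.0, 54.0], [12.0, -24.0, 54.0], [9.0, -23.0, 60.0], [11.0, 22.0, 56.0], [12.0, 24.0, 53.0], [12.0, 27.0, 54.0]]
```

step_arm(plan=[{"offset": [-0.3, 0, 5], "rot": [0, 0, 1.8], "gripper": 4.5}, {"offset": [-0.3, 0, 10], "rot": [0, 0, 1.8], "gripper": 4.5}, {"offset": [-0.3, 0, 13], "rot": [0, 0, 1.8], "gripper": 4.5}, {"offset": [-0.3, 0, 14.3], "rot": [0, 0, 1.8], "gripper": 4.5}, {"offset": [-0.3, 0, 14.3], "rot": [0, 0, 1.8], "gripper": 4.5}, {"offset": [-0.3, 0, 14.3], "rot": [0, 0, 1.8], "gripper": 1}, {"offset": [-0.3, 0, 14.3], "rot": [0, 0, 1.8], "gripper": 1}, {"offset": [-0.3, 0, 14.3], "rot": [0, 0, 1.8], "gripper": 1}, {"offset": [-0.3, 0, 14.3], "rot": [0, 0, 1.8], "gripper": 1}, {"offset": [-0.3, 0, 14.3], "rot": [0, 0, 1.8], "gripper": 1}, {"offset": [-0.3, 0, 14.3], "rot": [0, 0, 1.8], "gripper": 1}, {"offset": [-0.3, 0, 14.3], "rot": [0, 0, 1.8], "gripper": 1}], squeeze=30)

```text
time_s: 2.7
eef_pos: [505.6, -219.6, 78.8]
ee_rot: [0.001, 1.0, 0.025, 0.001]
force: [-2.0, 0.1, 6.3]
grip_width: 0.182
grip_force: 29.4
```

step_arm(plan=[{"offset": [0, 0, -3], "rot": [0, 0, 0], "gripper": 1}, {"offset": [0, 0, -8], "rot": [0, 0, 0], "gripper": 1}, {"offset": [0, 0, -12], "rot": [0, 0, 0], "gripper": 1}, {"offset": [0, 0, -12], "rot": [0, 0, 0], "gripper": 1}, {"offset": [0, 0, -12], "rot": [0, 0, 0], "gripper": 1}])

```text
time_s: 3.2
eef_pos: [505.0, -219.0, 198.0]
ee_rot: [0.001, 1.0, 0.025, 0.001]
force: [0.6, 0.3, -0.2]
grip_width: 0.181
grip_force: 29.6
```

Run:
```python
from m import *
s,c=grab('wrist'); save(c,'w2.png'); print(s['eef_pos'],s['force'],s['grip_width'])
```

```text
[ 505.03549642 -218.95092406  197.98748867] [ 0.56240725  0.25512541 -0.17113302] 0.18111295730716587
```

View pics/w2.png

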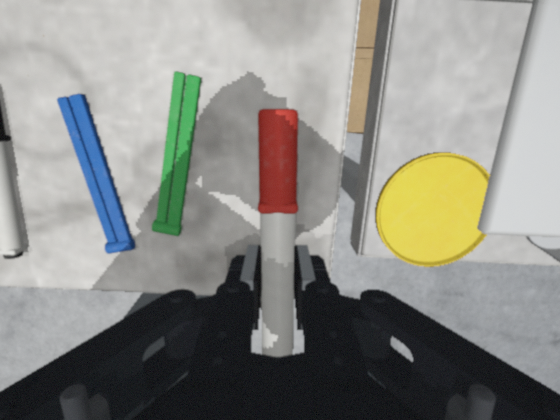

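Red marker is held straight between the fingers, cap tip at (278,110), rear at about (276,355). I'll measure its place in the hand and survey the rests from nearby.

Run:
```python
from m import *
s,c=grab('wrist')
T=R.from_quat(np.roll(s['ee_rot'],-1)).as_matrix()
px=[[278,113],[278,130],[278,160],[278,190],[278,204],[278,212],[278,230],[278,250],[277,300],[276,340],[276,350],[255,342],[298,342],[244,255],[316,255],[244,280],[316,280]]
p=world(s,c,px); t=((p-s['eef_pos'])@T).round(1)
for a,b in zip(px,t): print(a,b)
d=np.array([0.9947,.103])
def to(x,y,z,yaw):
    D=np.array([x,y,z])-s['eef_pos']; print('offset',(T.T@D/10).round(2)); y0=np.degrees(np.arctan2(T[1,0],T[0,0])); print('yaw0',y0,'rotz',y0-yaw)
to(508,354,220,4);
```

```text
[278, 113] [72.6 -0.2 60.5]
[278, 130] [65.9 -0.2 61.8]
[278, 160] [53.6 -0.2 61.6]
[278, 190] [40.8 -0.2 60.6]
[278, 204] [34.  -0.1 62.4]
[278, 212] [30.7 -0.1 61.1]
[278, 230] [22.  -0.1 61.8]
[278, 250] [12.2 -0.1 61.7]
[277, 300] [-13.5  -0.6  60.8]
[276, 340] [-36.6  -1.1  61. ]
[276, 350] [-43.1  -1.1  61.7]
[255, 342] [-835.7  -92.4 1008.7]
[298, 342] [-836.9   85.2 1010.1]
[244, 255] [  7.7 -16.3  66. ]
[316, 255] [ 7.8 18.  65.7]
[244, 280] [ 11.5 -13.2  36.2]
[316, 280] [12.9 14.  33.7]
offset [  3.21 -57.19  -2.32]
yaw0 2.8760105172722406 rotz -1.1239894827277594
```

step_arm(plan=[{"offset": [2.2, -52.8, -2.2], "rot": [0, 0, 0], "gripper": 1}, {"offset": [2.2, -52.8, -2.2], "rot": [0, 0, 0], "gripper": 1}, {"offset": [2.2, -52.8, -2.2], "rot": [0, 0, 0], "gripper": 1}, {"offset": [2.2, -52.8, -2.2], "rot": [0, 0, 0], "gripper": 1}, {"offset": [2.2, -52.8, -2.2], "rot": [0, 0, 0], "gripper": 1}, {"offset": [2.2, -52.8, -2.2], "rot": [0, 0, 0], "gripper": 1}, {"offset": [2.2, -52.8, -2.2], "rot": [0, 0, 0], "gripper": 1}, {"offset": [2.2, -52.8, -2.2], "rot": [0, 0, 0], "gripper": 1}, {"offset": [2.2, -52.8, -2.2], "rot": [0, 0, 0], "gripper": 1}, {"offset": [2.2, -52.8, -2.2], "rot": [0, 0, 0], "gripper": 1}, {"offset": [2.2, -52.8, -2.2], "rot": [0, 0, 0], "gripper": 1}, {"offset": [2.2, -52.8, -2.2], "rot": [0, 0, 0], "gripper": 1}])

```text
time_s: 4.5
eef_pos: [499.4, 312.6, 217.3]
ee_rot: [0.0, 1.0, 0.027, -0.001]
force: [0.1, 0.1, -0.7]
grip_width: 0.185
grip_force: 29.6
```

Run:
```python
from m import *
s,c=grab('wrist'); save(c,'w3.png'); print(s['eef_pos'],s['dq'].round(2),s['grip_width'])
```

```text
[499.37061493 312.60515936 217.29117152] [-0.07 -0.03  0.05 -0.02 -0.01 -0.05] 0.1850584561039153
```

View pics/w3.png

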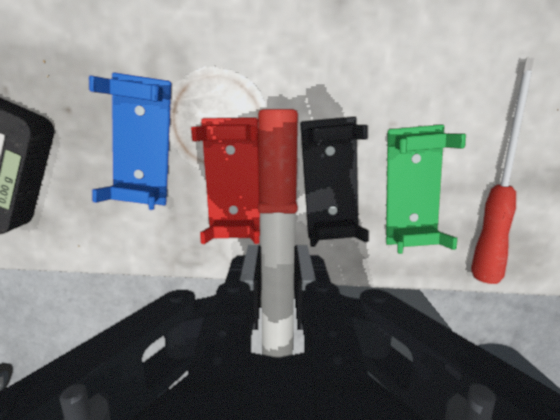

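Wrist view shows all four rests with screw holes on their base plates: blue (139,111),(138,174); red (230,150),(233,210); black (330,151),(333,210); green (416,159),(414,217). The held red marker is in column ~278.

Run:
```python
from m import *
s,c=grab('wrist'); print(s['eef_pos'],s['dq'].round(2))
T=R.from_quat(np.roll(s['ee_rot'],-1)).as_matrix(); y0=np.degrees(np.arctan2(T[1,0],T[0,0])); print('yaw',y0)
g=cv2.cvtColor(c['color'],cv2.COLOR_RGB2HSV); m=g[...,1].astype(int)
H={'blue':[(139,111),(138,174)],'red':[(230,150),(233,210)],'black':[(330,151),(333,210)],'green':[(416,159),(414,217)]}
for k,hs in H.items():
    q=[]
    for u,v in hs:
        a=c['color'][v-8:v+9,u-8:u+9].min(2).astype(float); w=np.clip(a-a.min()-.5*(a.max()-a.min()),0,None)
        yy,xx=np.mgrid[-8:9,-8:9]; q.append((u+(w*xx).sum()/w.sum(),v+(w*yy).sum()/w.sum()))
    P=world(s,c,q,5); d=P[0]-P[1]; mid=P.mean(0)
    row=int((q[0][1]+q[1][1])/2); 
    print(k,np.round(q,1).tolist(),'mid',mid.round(1),'sep',np.linalg.norm(d).round(1),'ang',np.degrees(np.arctan2(d[1],d[0])).round(1), 'off',(T.T@(mid-s['eef_pos'])/10).round(2))
for k,a,b,ce in comps(c,(80,60,470,255),150):
    print(k,a,line(s,c,b,20))
    # plate edge midpoint at mid row
hsv=cv2.cvtColor(c['color'],cv2.COLOR_RGB2HSV).astype(int);
for k,row,u0 in(('blue',142,139),('green',188,415)):
    sat=hsv[row,:,1]>120; l=u0
    while sat[l]: l-=1
    r=u0
    while sat[r]: r+=1
    print(k,l,r,world(s,c,[[l+.5,row],[r-.5,row]],5).round(1).tolist())
```

```text
[499.68679461 310.71394768 217.23375763] [-0.05 -0.02  0.03 -0.01 -0.   -0.01]
yaw 3.0252159345346232
blue [[136.8, 110.6], [136.0, 174.2]] mid [539.  438.5   5. ] sep 56.2 ang -5.0 off [  4.65 -12.57  21.2 ]
red [[227.4, 149.7], [230.9, 209.7]] mid [509.6 355.9   5. ] sep 56.2 ang 3.8 off [ 1.28 -4.47 21.22]
black [[327.4, 150.6], [330.4, 209.5]] mid [514.1 264.1   5. ] sep 55.6 ang 8.6 off [ 1.25  4.71 21.22]
green [[413.5, 158.0], [411.3, 217.1]] mid [511.1 186.2   5. ] sep 56.4 ang 8.0 off [ 0.53 12.48 21.23]
red 10028 (array([512.9, 337.5]), np.float64(116.0), np.float64(89.0), np.float64(9.4))
green 6520 (array([511.3, 182.7]), np.float64(116.5), np.float64(63.7), np.float64(12.6))
blue 7429 (array([538.4, 440.3]), np.float64(112.6), np.float64(64.0), np.float64(177.3))
black 5605 (array([514.4, 261.4]), np.float64(111.7), np.float64(53.4), np.float64(11.9))
blue 110 166 [[538.9, 461.3, 5.0], [541.5, 412.6, 5.0]]
green 384 437 [[510.1, 212.0, 5.0], [512.6, 163.9, 5.0]]
```

step_arm(plan=[{"offset": [1.3, -4.5, 0], "rot": [0, 0, -0.8], "gripper": 1}, {"offset": [1.3, -4.5, 0], "rot": [0, 0, -0.8], "gripper": 1}, {"offset": [1.3, -4.5, 4], "rot": [0, 0, -0.8], "gripper": 1}, {"offset": [1.3, -4.5, 7], "rot": [0, 0, -0.8], "gripper": 1}, {"offset": [1.3, -4.5, 7], "rot": [0, 0, -0.8], "gripper": 1}, {"offset": [1.3, -4.5, 7], "rot": [0, 0, -0.8], "gripper": 1}, {"offset": [1.3, -4.5, 7], "rot": [0, 0, -0.8], "gripper": 1}])

```text
time_s: 5.3
eef_pos: [512.1, 354.8, 150.9]
ee_rot: [-0.001, 0.999, 0.032, 0.001]
force: [-0.2, 0.1, 0.9]
grip_width: 0.181
grip_force: 29.6
```

```bash
cat >> h.py <<'E'
def go(x,y,z,yaw):
    s=sense(); T=R.from_quat(np.roll(s['ee_rot'],-1)).as_matrix(); y0=np.degrees(np.arctan2(T[1,0],T[0,0]))
    print('pos',s['eef_pos'].round(1),'yaw',y0.round(2),'dq',abs(s['dq']).max().round(3),'F',s['force'].round(1),'w',s['grip_width'],'t',s['time_s'])
    print('offset',(T.T@(np.array([x,y,z])-s['eef_pos'])/10).round(2),'rotz',(y0-yaw).round(2))
E
python3 - <<'E'
from h import *
go(510,356,103.5,3.8)
E
```

```text
pos [512.1 354.8 150.9] yaw 3.63 dq 0.007 F [-0.2  0.1  0.9] w 0.18063069568124598 t 5.3
offset [-0.21 -0.13  4.74] rotz -0.17
```

step_arm(plan=[{"offset": [-0.2, -0.1, 2.5], "rot": [0, 0, 0], "gripper": 1}, {"offset": [-0.2, -0.1, 4], "rot": [0, 0, 0], "gripper": 1}, {"offset": [-0.2, -0.1, 4.8], "rot": [0, 0, 0], "gripper": 1}, {"offset": [-0.2, -0.1, 4.8], "rot": [0, 0, 0], "gripper": 1}, {"offset": [-0.2, -0.1, 4.8], "rot": [0, 0, 0], "gripper": 1}, {"offset": [-0.2, -0.1, 4.8], "rot": [0, 0, 0], "gripper": 1}])

```text
time_s: 5.9
eef_pos: [509.5, 356.1, 101.5]
ee_rot: [-0.0, 0.999, 0.032, 0.001]
force: [0.1, 0.2, 0.9]
grip_width: 0.179
grip_force: 31.3
```

Run:
```python
from h import *
go(510,356,103.5,3.8)
```

```text
pos [509.5 356.1 101.5] yaw 3.67 dq 0.003 F [0.1 0.2 0.9] w 0.1791324707391013 t 5.9
offset [ 0.05  0.01 -0.2 ] rotz -0.13
```

step_arm(plan=[{"offset": [0, 0, 0.15], "rot": [0, 0, 0], "gripper": 1}, {"offset": [0, 0, 0.15], "rot": [0, 0, 0], "gripper": 3.5}, {"offset": [0, 0, 0.15], "rot": [0, 0, 0], "gripper": 3.5}, {"offset": [0, 0, 0.15], "rot": [0, 0, 0], "gripper": 3.5}, {"offset": [0, 0, 0.15], "rot": [0, 0, 0], "gripper": 3.5}, {"offset": [0, 0, -3], "rot": [0, 0, 0], "gripper": 3.5}, {"offset": [0, 0, -8], "rot": [0, 0, 0], "gripper": 3.5}, {"offset": [0, 0, -13], "rot": [0, 0, 0], "gripper": 3.5}, {"offset": [0, 0, -13], "rot": [0, 0, 0], "gripper": 4.5}, {"offset": [0, 0, -13], "rot": [0, 0, 0], "gripper": 4.5}, {"offset": [0, 0, -13], "rot": [0, 0, 0], "gripper": 4.5}])

```text
time_s: 7.0
eef_pos: [508.7, 355.7, 229.3]
ee_rot: [0.001, 0.999, 0.032, -0.001]
force: [0.2, 0.2, -0.4]
grip_width: 0.524
grip_force: 0.0
```

Run:
```python
from h import *
s,c=grab('wrist'); save(c,'w4.png')
go(515,16,220,-2.4)
```

```text
pos [508.7 355.7 229.1] yaw 3.67 dq 0.004 F [-0.2  0.6 -0.1] w 0.5258034889942707 t 7.05
offset [-1.54 33.94  0.95] rotz 6.07
```

View pics/w4.png

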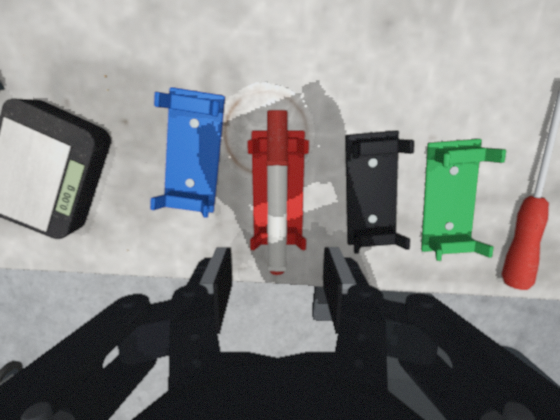

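The red marker lies in both red saddles, ends at (278,110) and (277,272). Next is the black marker.

step_arm(plan=[{"offset": [-1.5, 33.9, 1], "rot": [0, 0, 6.1], "gripper": 4.5}, {"offset": [-1.5, 33.9, 1], "rot": [0, 0, 6.1], "gripper": 4.5}, {"offset": [-1.5, 33.9, 1], "rot": [0, 0, 6.1], "gripper": 4.5}, {"offset": [-1.5, 33.9, 1], "rot": [0, 0, 6.1], "gripper": 4.5}, {"offset": [-1.5, 33.9, 1], "rot": [0, 0, 6.1], "gripper": 4.5}, {"offset": [-1.5, 33.9, 1], "rot": [0, 0, 6.1], "gripper": 4.5}, {"offset": [-1.5, 33.9, 1], "rot": [0, 0, 6.1], "gripper": 4.5}, {"offset": [-1.5, 33.9, 1], "rot": [0, 0, 6.1], "gripper": 4.5}, {"offset": [-1.5, 33.9, 1], "rot": [0, 0, 6.1], "gripper": 4.5}, {"offset": [-1.5, 33.9, 1], "rot": [0, 0, 6.1], "gripper": 4.5}, {"offset": [-1.5, 33.9, 1], "rot": [0, 0, 6.1], "gripper": 4.5}])

```text
time_s: 8.15
eef_pos: [515.7, 17.9, 220.6]
ee_rot: [-0.0, 1.0, -0.02, -0.0]
force: [-0.0, 0.2, -0.5]
grip_width: 0.526
grip_force: 0.0
```

Run:
```python
from m import *
s,c=grab('wrist'); save(c,'w5.png')
for k,a,b,ce in comps(c,(0,0,559,245),200):
    print(k,a,ce.round(),b.round().astype(int).tolist(),*line(s,c,b,8))
go(515,16,80,-2.4)
```

```text
red 1067 [183. 220.] [[168, 196], [191, 193], [198, 244], [175, 247]] [492.8 109.6] 51.5 22.3 0.9
green 3426 [441. 159.] [[409, 230], [450, 82], [475, 89], [434, 237]] [ 536.9 -130.7] 134.7 22.6 169.6
green 5350 [ 95. 192.] [[28, 161], [105, 135], [141, 244], [64, 270]] [511.8 199.8] 105.7 76.5 8.1
blue 2579 [364. 179.] [[340, 118], [363, 113], [389, 244], [366, 248]] [520.9 -63. ] 127.4 20.3 13.6
black 896 [280. 138.] [[271, 113], [289, 113], [289, 163], [271, 163]] [566.1  14. ] 43.5 15.6 178.3
black 3990 [ 24. 201.] [[-25, 157], [21, 138], [64, 244], [19, 263]] [516.2 259.6] 102.8 47.4 8.3
pos [515.8  17.8 220.7] yaw -2.33 dq 0.004 F [-0.5  0.3 -0. ] w 0.5308237738490732 t 8.2
offset [-0.06  0.18 14.07] rotz 0.07
```

View pics/w5.png

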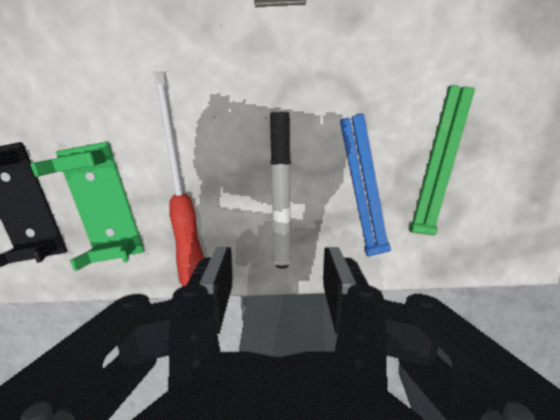

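Black marker sits centred between the fingers, from (280,112) to (282,268).

step_arm(plan=[{"offset": [0, 0.1, 5], "rot": [0, 0, 0], "gripper": 4.5}, {"offset": [0, 0.1, 10], "rot": [0, 0, 0], "gripper": 4.5}, {"offset": [0, 0.1, 13], "rot": [0, 0, 0], "gripper": 4.5}, {"offset": [0, 0.1, 14.1], "rot": [0, 0, 0], "gripper": 4.5}, {"offset": [0, 0.1, 14.1], "rot": [0, 0, 0], "gripper": 4.5}, {"offset": [0, 0.1, 14.1], "rot": [0, 0, 0], "gripper": 1}, {"offset": [0, 0.1, 14.1], "rot": [0, 0, 0], "gripper": 1}, {"offset": [0, 0.1, 14.1], "rot": [0, 0, 0], "gripper": 1}, {"offset": [0, 0.1, 14.1], "rot": [0, 0, 0], "gripper": 1}, {"offset": [0, 0.1, 14.1], "rot": [0, 0, 0], "gripper": 1}, {"offset": [0, 0.1, 14.1], "rot": [0, 0, 0], "gripper": 1}, {"offset": [0, 0.1, 14.1], "rot": [0, 0, 0], "gripper": 1}], squeeze=30)

```text
time_s: 9.4
eef_pos: [516.7, 15.7, 81.8]
ee_rot: [0.0, 1.0, -0.021, 0.002]
force: [-0.7, 0.8, 6.3]
grip_width: 0.173
grip_force: 29.3
```

step_arm(plan=[{"offset": [0, 0, -3], "rot": [0, 0, 0], "gripper": 1}, {"offset": [0, 0, -8], "rot": [0, 0, 0], "gripper": 1}, {"offset": [0, 0, -13], "rot": [0, 0, 0], "gripper": 1}, {"offset": [0, 0, -14], "rot": [0, 0, 0], "gripper": 1}, {"offset": [0, 0, -14], "rot": [0, 0, 0], "gripper": 1}, {"offset": [0, 0, -14], "rot": [0, 0, 0], "gripper": 1}])

```text
time_s: 10.0
eef_pos: [515.3, 15.8, 219.0]
ee_rot: [-0.0, 1.0, -0.021, -0.001]
force: [-0.0, 0.6, -0.7]
grip_width: 0.177
grip_force: 29.7
```

```bash
cat > held.py <<'E'
from m import *
import sys
s,c=grab('wrist'); T=R.from_quat(np.roll(s['ee_rot'],-1)).as_matrix()
cols=range(100,360,8)
for u in (268,279,290):
    t=(world(s,c,[[u,v] for v in cols])-s['eef_pos'])@T
    t=t[(t[:,2]>30)&(t[:,2]<110)]
    print(u,t.round(0).astype(int).tolist())
a=[float(v) for v in sys.argv[1:]]
if a: go(*a)
E
python3 held.py 514 264 220 8.6
```

```text
268 [[71, -4, 67], [68, -4, 65], [65, -4, 64], [61, -5, 66], [58, -5, 65], [55, -5, 65], [52, -5, 64], [48, -5, 65], [44, -5, 65], [41, -5, 65], [37, -5, 66], [33, -5, 66], [30, -5, 64], [26, -5, 65], [21, -5, 66], [17, -5, 66], [13, -5, 67], [9, -5, 66], [5, -5, 66], [1, -5, 65], [-3, -5, 66], [-8, -5, 66], [-12, -5, 66], [-17, -5, 66], [-22, -5, 66], [-26, -5, 66], [-31, -5, 66], [-37, -5, 68], [-42, -5, 67], [-46, -5, 66]]
279 [[71, 0, 64], [68, 0, 64], [65, 0, 66], [61, 0, 66], [58, 0, 65], [55, 0, 64], [51, 0, 65], [48, 0, 64], [44, 0, 64], [41, 0, 65], [37, 0, 64], [33, 0, 64], [30, 0, 64], [26, 0, 64], [22, 0, 65], [18, 0, 65], [14, 0, 64], [9, 0, 65], [6, 0, 65], [2, 0, 64], [-3, 0, 66], [-7, 0, 65], [-12, 0, 65], [-16, 0, 64], [-20, 0, 64], [-25, 0, 64], [-30, 0, 65], [-35, 0, 65], [-39, 0, 64], [-44, 0, 64], [-50, 0, 65]]
290 [[71, 5, 68], [68, 5, 66], [65, 5, 67], [61, 5, 67], [58, 5, 67], [54, 5, 68], [51, 5, 67], [47, 5, 68], [44, 5, 67], [40, 5, 67], [37, 5, 66], [33, 5, 67], [30, 5, 63], [25, 5, 67], [21, 5, 67], [17, 5, 67], [13, 5, 67], [9, 6, 66], [4, 6, 67], [0, 6, 67], [-5, 6, 68], [-9, 6, 67], [-13, 6, 67], [-18, 6, 67], [-23, 6, 67], [-27, 6, 67], [-31, 6, 66], [-37, 6, 67], [-41, 6, 67], [-47, 6, 67]]
pos [515.2  15.8 218.5] yaw -2.43 dq 0.012 F [-1.2 -0.  -0.3] w 0.17483227012436303 t 10.05
offset [ -1.18 -24.79  -0.14] rotz -11.03
```

step_arm(plan=[{"offset": [-1.2, -24.8, -0.1], "rot": [0, 0, -11], "gripper": 1}, {"offset": [-1.2, -24.8, -0.1], "rot": [0, 0, -11], "gripper": 1}, {"offset": [-1.2, -24.8, -0.1], "rot": [0, 0, -11], "gripper": 1}, {"offset": [-1.2, -24.8, -0.1], "rot": [0, 0, -11], "gripper": 1}, {"offset": [-1.2, -24.8, -0.1], "rot": [0, 0, -11], "gripper": 1}, {"offset": [-1.2, -24.8, -0.1], "rot": [0, 0, -11], "gripper": 1}, {"offset": [-1.2, -24.8, -0.1], "rot": [0, 0, -11], "gripper": 1}, {"offset": [-1.2, -24.8, 3], "rot": [0, 0, -11], "gripper": 1}, {"offset": [-1.2, -24.8, 7], "rot": [0, 0, -11], "gripper": 1}, {"offset": [-1.2, -24.8, 7], "rot": [0, 0, -11], "gripper": 1}, {"offset": [-1.2, -24.8, 7], "rot": [0, 0, -11], "gripper": 1}, {"offset": [-1.2, -24.8, 7], "rot": [0, 0, -11], "gripper": 1}])

```text
time_s: 11.25
eef_pos: [515.3, 263.6, 151.8]
ee_rot: [-0.0, 0.997, 0.074, 0.001]
force: [-0.1, -0.1, 0.3]
grip_width: 0.173
grip_force: 29.7
```

Run:
```python
from h import *
s,c=grab('wrist'); save(c,'w6.png')
go(514,264,105,8.6)
```

```text
pos [515.2 263.8 151.8] yaw 8.54 dq 0.005 F [ 0.4 -0.7  0.4] w 0.1782479635139826 t 11.3
offset [-0.13 -0.04  4.68] rotz -0.06
```

View pics/w6.png

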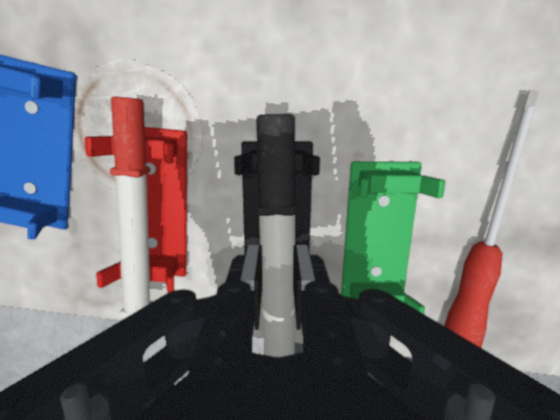

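Black marker hangs centred over the black rest, its cap tip at (275,116).

step_arm(plan=[{"offset": [-0.1, 0, 2.5], "rot": [0, 0, 0], "gripper": 1}, {"offset": [-0.1, 0, 4], "rot": [0, 0, 0], "gripper": 1}, {"offset": [-0.1, 0, 4.7], "rot": [0, 0, 0], "gripper": 1}, {"offset": [-0.1, 0, 4.7], "rot": [0, 0, 0], "gripper": 1}, {"offset": [-0.1, 0, 4.7], "rot": [0, 0, 0], "gripper": 1}, {"offset": [-0.1, 0, 4.7], "rot": [0, 0, 0], "gripper": 1}])

```text
time_s: 11.9
eef_pos: [514.2, 264.0, 104.7]
ee_rot: [-0.0, 0.997, 0.075, 0.001]
force: [-0.7, -0.0, 7.3]
grip_width: 0.176
grip_force: 36.2
```

step_arm(plan=[{"offset": [0, 0, 0], "rot": [0, 0, 0], "gripper": 3.5}, {"offset": [0, 0, 0], "rot": [0, 0, 0], "gripper": 3.5}, {"offset": [0, 0, 0], "rot": [0, 0, 0], "gripper": 3.5}, {"offset": [0, 0, 0], "rot": [0, 0, 0], "gripper": 3.5}, {"offset": [0, 0, -3], "rot": [0, 0, 0], "gripper": 3.5}, {"offset": [0, 0, -8], "rot": [0, 0, 0], "gripper": 3.5}, {"offset": [0, 0, -12], "rot": [0, 0, 0], "gripper": 3.5}, {"offset": [0, 0, -12], "rot": [0, 0, 0], "gripper": 4.5}, {"offset": [0, 0, -12], "rot": [0, 0, 0], "gripper": 4.5}, {"offset": [0, 0, -12], "rot": [0, 0, 0], "gripper": 4.5}])

```text
time_s: 12.9
eef_pos: [512.9, 263.7, 221.5]
ee_rot: [0.0, 0.997, 0.075, -0.001]
force: [0.3, 0.2, -0.1]
grip_width: 0.523
grip_force: 0.0
```

Run:
```python
from h import *
s,c=grab('wrist'); save(c,'w7.png')
go(516,-65,220,13)
```

```text
pos [512.9 263.7 221.4] yaw 8.57 dq 0.004 F [ 0.3 -0.2 -0.4] w 0.5227116404049822 t 12.95
offset [-4.59 32.55  0.16] rotz -4.43
```

View pics/w7.png

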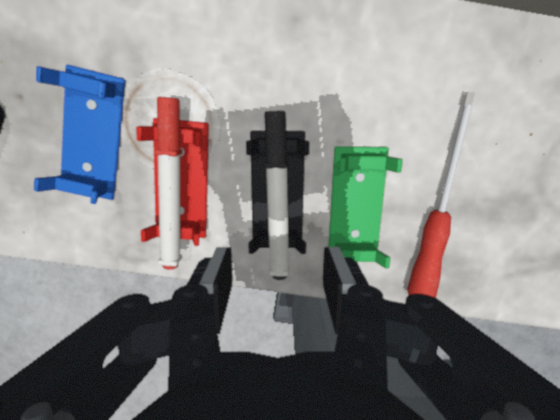

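Black marker lies in its saddles, from (276,112) to (278,276), and the red one still sits between its cheeks. Next is the blue clip.

step_arm(plan=[{"offset": [-4.6, 32.5, 0.2], "rot": [0, 0, -4.4], "gripper": 4.5}, {"offset": [-4.6, 32.5, 0.2], "rot": [0, 0, -4.4], "gripper": 4.5}, {"offset": [-4.6, 32.5, 0.2], "rot": [0, 0, -4.4], "gripper": 4.5}, {"offset": [-4.6, 32.5, 0.2], "rot": [0, 0, -4.4], "gripper": 4.5}, {"offset": [-4.6, 32.5, 0.2], "rot": [0, 0, -4.4], "gripper": 4.5}, {"offset": [-4.6, 32.5, 0.2], "rot": [0, 0, -4.4], "gripper": 4.5}, {"offset": [-4.6, 32.5, 0.2], "rot": [0, 0, -4.4], "gripper": 4.5}, {"offset": [-4.6, 32.5, 0.2], "rot": [0, 0, -4.4], "gripper": 4.5}, {"offset": [-4.6, 32.5, 0.2], "rot": [0, 0, -4.4], "gripper": 4.5}, {"offset": [-4.6, 32.5, 0.2], "rot": [0, 0, -4.4], "gripper": 4.5}, {"offset": [-4.6, 32.5, 0.2], "rot": [0, 0, -4.4], "gripper": 4.5}])

```text
time_s: 14.05
eef_pos: [516.3, -63.2, 220.7]
ee_rot: [-0.0, 0.994, 0.114, -0.0]
force: [-0.6, 0.1, 0.4]
grip_width: 0.528
grip_force: 0.0
```

Run:
```python
from m import *
s,c=grab('wrist'); save(c,'w8.png')
for k,a,b,ce in comps(c,None,200):
    print(k,a,ce.round(),b.round().astype(int).tolist(),*line(s,c,b,8))
go(516,-65,80,13)
```

```text
red 2644 [ 87. 201.] [[70, 149], [101, 149], [101, 248], [70, 248]] [469.  110.9] 97.5 27.7 4.0
green 4143 [ 17. 140.] [[0, 201], [0, 72], [41, 72], [41, 201]] [512.5 170. ] 115.5 34.1 178.9
green 2561 [356. 184.] [[312, 244], [378, 115], [398, 125], [332, 255]] [ 537.  -130.2] 133.3 20.0 169.2
blue 2575 [279. 189.] [[268, 259], [269, 119], [291, 119], [290, 259]] [516.9 -64.8] 134.4 19.2 12.2
black 50134 [278. 363.] [[0, 248], [559, 248], [559, 419], [0, 419]] [ 357.2 -102.1] 547.7 224.6 103.1
pos [516.3 -63.4 220.8] yaw 13.06 dq 0.005 F [ 0.5 -0.4  1.5] w 0.5270873674850914 t 14.1
offset [-0.06  0.16 14.08] rotz 0.06
```

View pics/w8.png

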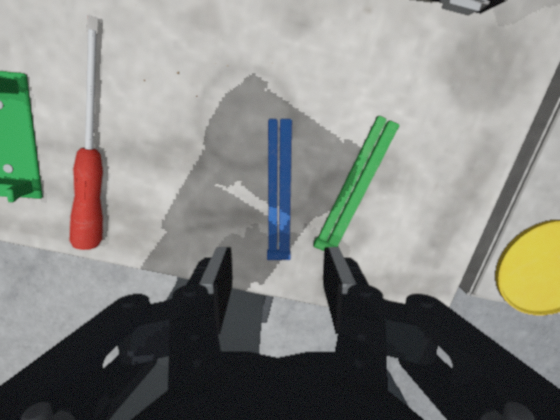

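Blue clip lies straight between the fingers, from (279,119) to (279,259), hinge end nearest the robot. The green clip is clear of the fingers.

step_arm(plan=[{"offset": [0, 0.15, 5], "rot": [0, 0, 0.3], "gripper": 4.5}, {"offset": [0, 0.15, 10], "rot": [0, 0, 0.3], "gripper": 4.5}, {"offset": [0, 0.15, 13], "rot": [0, 0, 0.3], "gripper": 4.5}, {"offset": [0, 0.15, 14.5], "rot": [0, 0, 0.3], "gripper": 4.5}, {"offset": [0, 0.15, 14.6], "rot": [0, 0, 0.3], "gripper": 4.5}, {"offset": [0, 0.15, 14.6], "rot": [0, 0, 0.3], "gripper": 4.5}, {"offset": [0, 0.15, 14.6], "rot": [0, 0, 0.3], "gripper": 4.5}], squeeze=40)

```text
time_s: 14.8
eef_pos: [517.2, -65.8, 76.1]
ee_rot: [0.0, 0.994, 0.111, 0.001]
force: [-1.3, -0.1, 0.1]
grip_width: 0.529
grip_force: 0.0
```

step_arm(plan=[{"offset": [0, 0, 0], "rot": [0, 0, 0], "gripper": 1.5}, {"offset": [0, 0, 0], "rot": [0, 0, 0], "gripper": 1.5}, {"offset": [0, 0, 0], "rot": [0, 0, 0], "gripper": 1.5}, {"offset": [0, 0, 0], "rot": [0, 0, 0], "gripper": 1.5}, {"offset": [0, 0, 0], "rot": [0, 0, 0], "gripper": 1.5}, {"offset": [0, 0, 0], "rot": [0, 0, 0], "gripper": 1.5}, {"offset": [0, 0, 0], "rot": [0, 0, 0], "gripper": 1.5}])

```text
time_s: 15.5
eef_pos: [517.0, -65.9, 75.9]
ee_rot: [0.0, 0.994, 0.11, 0.001]
force: [-1.6, 0.9, 5.7]
grip_width: 0.233
grip_force: 39.2
```

step_arm(plan=[{"offset": [0, 0, -3], "rot": [0, 0, 0], "gripper": 1.5}, {"offset": [0, 0, -8], "rot": [0, 0, 0], "gripper": 1.5}, {"offset": [0, 0, -13], "rot": [0, 0, 0], "gripper": 1.5}, {"offset": [0, 0, -14.5], "rot": [0, 0, 0], "gripper": 1.5}, {"offset": [0, 0, -14.5], "rot": [0, 0, 0], "gripper": 1.5}, {"offset": [0, 0, -14.5], "rot": [0, 0, 0], "gripper": 1.5}])

```text
time_s: 16.1
eef_pos: [516.2, -65.7, 219.1]
ee_rot: [-0.0, 0.994, 0.11, -0.001]
force: [-0.3, -0.2, -0.3]
grip_width: 0.232
grip_force: 39.5
```

Run:
```python
from m import *
s,c=grab('wrist'); save(c,'w9.png'); T=R.from_quat(np.roll(s['ee_rot'],-1)).as_matrix()
for u in (270,288):
    t=(world(s,c,[[u,v] for v in range(90,360,10)])-s['eef_pos'])@T
    t=t[(t[:,2]>30)&(t[:,2]<110)]; print(u,t.round(0).astype(int).tolist())
go(539,438.5,220,-5)
```

```text
270 [[66, -3, 68], [61, -3, 68], [57, -4, 70], [53, -4, 70], [48, -4, 69], [43, -4, 69], [39, -4, 70], [34, -4, 70], [29, -4, 69], [25, -4, 68], [20, -4, 68], [14, -4, 69], [9, -4, 70], [4, -4, 68], [-2, -4, 68], [-8, -4, 69], [-13, -4, 69], [-18, -4, 68], [-25, -4, 70], [-31, -4, 69], [-37, -4, 69], [-44, -4, 70], [-50, -4, 69]]
288 [[66, 4, 68], [61, 4, 67], [57, 4, 68], [53, 4, 68], [48, 4, 68], [44, 4, 67], [39, 5, 67], [34, 5, 68], [29, 5, 69], [25, 5, 67], [20, 5, 68], [14, 5, 68], [10, 5, 68], [4, 5, 68], [-1, 5, 67], [-7, 5, 68], [-12, 5, 67], [-18, 5, 68], [-24, 5, 68], [-30, 5, 68], [-36, 5, 68], [-42, 5, 67], [-48, 5, 67]]
pos [516.1 -65.7 218.5] yaw 12.67 dq 0.012 F [-0.5 -0.2 -0.3] w 0.2342328744409428 t 16.15
offset [ 13.29 -48.69  -0.11] rotz 17.67
```

View pics/w9.png

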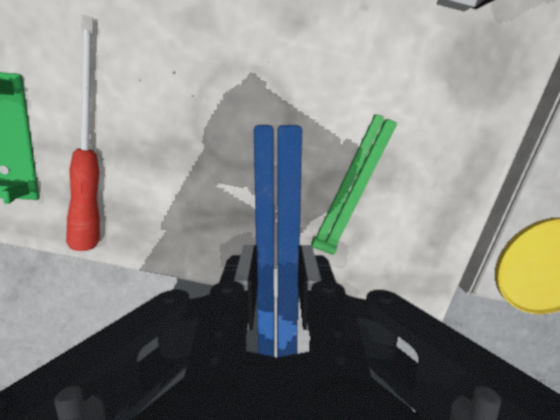

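Blue clip is held flat across its middle, front end at row 126.

step_arm(plan=[{"offset": [13.3, -48.7, -0.1], "rot": [0, 0, 17.7], "gripper": 1.5}, {"offset": [13.3, -48.7, -0.1], "rot": [0, 0, 17.7], "gripper": 1.5}, {"offset": [13.3, -48.7, -0.1], "rot": [0, 0, 17.7], "gripper": 1.5}, {"offset": [13.3, -48.7, -0.1], "rot": [0, 0, 17.7], "gripper": 1.5}, {"offset": [13.3, -48.7, -0.1], "rot": [0, 0, 17.7], "gripper": 1.5}, {"offset": [13.3, -48.7, -0.1], "rot": [0, 0, 17.7], "gripper": 1.5}, {"offset": [13.3, -48.7, -0.1], "rot": [0, 0, 17.7], "gripper": 1.5}, {"offset": [13.3, -48.7, -0.1], "rot": [0, 0, 17.7], "gripper": 1.5}, {"offset": [13.3, -48.7, -0.1], "rot": [0, 0, 17.7], "gripper": 1.5}, {"offset": [13.3, -48.7, -0.1], "rot": [0, 0, 17.7], "gripper": 1.5}, {"offset": [13.3, -48.7, -0.1], "rot": [0, 0, 17.7], "gripper": 1.5}, {"offset": [13.3, -48.7, -0.1], "rot": [0, 0, 17.7], "gripper": 1.5}])

```text
time_s: 17.35
eef_pos: [538.5, 440.5, 217.8]
ee_rot: [0.001, 0.999, -0.042, -0.002]
force: [-0.7, -0.7, -0.5]
grip_width: 0.232
grip_force: 39.5
```

step_arm(plan=[{"offset": [0, 0, 0], "rot": [0, 0, 0], "gripper": 1.5}, {"offset": [0, 0, 3], "rot": [0, 0, 0], "gripper": 1.5}, {"offset": [0, 0, 7], "rot": [0, 0, 0], "gripper": 1.5}, {"offset": [0, 0, 7], "rot": [0, 0, 0], "gripper": 1.5}, {"offset": [0, 0, 7], "rot": [0, 0, 0], "gripper": 1.5}, {"offset": [0, 0, 7], "rot": [0, 0, 0], "gripper": 1.5}])

```text
time_s: 17.95
eef_pos: [540.5, 438.3, 153.5]
ee_rot: [-0.001, 0.999, -0.044, 0.002]
force: [0.2, 0.0, -0.3]
grip_width: 0.231
grip_force: 39.5
```

Run:
```python
from h import *
s,c=grab('wrist'); save(c,'w10.png')
go(539,438.5,100.5,-5)
```

```text
pos [540.4 438.5 153.5] yaw -5.06 dq 0.006 F [ 0.3 -0.2  0.1] w 0.23289829471464582 t 18.0
offset [-0.16  0.02  5.3 ] rotz -0.06
```

View pics/w10.png

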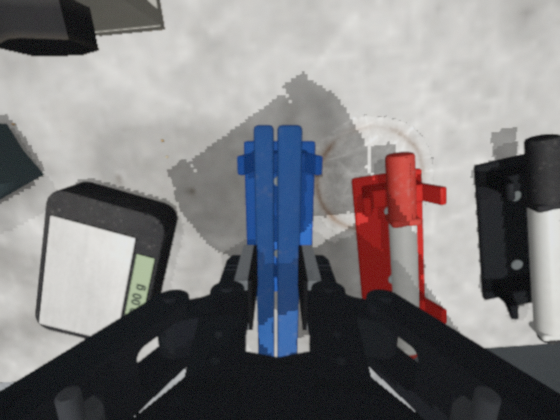

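Blue clip hangs centred over the blue rest (cheeks at 240 and 320, clip 253–302). The scale on the left is clear of the hand.

step_arm(plan=[{"offset": [-0.1, 0, 2.5], "rot": [0, 0, 0], "gripper": 1.5}, {"offset": [-0.1, 0, 4.5], "rot": [0, 0, 0], "gripper": 1.5}, {"offset": [-0.1, 0, 5.3], "rot": [0, 0, 0], "gripper": 1.5}, {"offset": [-0.1, 0, 5.3], "rot": [0, 0, 0], "gripper": 1.5}, {"offset": [-0.1, 0, 5.3], "rot": [0, 0, 0], "gripper": 1.5}, {"offset": [-0.1, 0, 5.3], "rot": [0, 0, 0], "gripper": 1.5}])

```text
time_s: 18.6
eef_pos: [539.2, 438.8, 100.0]
ee_rot: [-0.001, 0.999, -0.044, 0.001]
force: [-2.5, -1.1, 6.4]
grip_width: 0.231
grip_force: 40.3
```

step_arm(plan=[{"offset": [0, 0, 0], "rot": [0, 0, 0], "gripper": 3.5}, {"offset": [0, 0, 0], "rot": [0, 0, 0], "gripper": 3.5}, {"offset": [0, 0, 0], "rot": [0, 0, 0], "gripper": 3.5}, {"offset": [0, 0, 0], "rot": [0, 0, 0], "gripper": 3.5}, {"offset": [0, 0, -3], "rot": [0, 0, 0], "gripper": 3.5}, {"offset": [0, 0, -8], "rot": [0, 0, 0], "gripper": 3.5}, {"offset": [0, 0, -12], "rot": [0, 0, 0], "gripper": 3.5}, {"offset": [0, 0, -12], "rot": [0, 0, 0], "gripper": 4.5}, {"offset": [0, 0, -12], "rot": [0, 0, 0], "gripper": 4.5}, {"offset": [0, 0, -12], "rot": [0, 0, 0], "gripper": 4.5}])

```text
time_s: 19.6
eef_pos: [538.2, 438.3, 216.1]
ee_rot: [0.001, 0.999, -0.044, -0.001]
force: [-0.9, 0.8, -0.4]
grip_width: 0.533
grip_force: 0.0
```

Run:
```python
from m import *
s,c=grab('wrist'); save(c,'w11.png')
for k,a,b,ce in comps(c,(0,0,559,420),500):
  if k=='blue': print(k,a,ce.round(),b.round().astype(int).tolist(),*line(s,c,b,32))
print(world(s,c,[[270,150],[288,150],[270,200],[288,240],[279,180]]).round(1)[:,2])
go(537,-131,220,-10.5)
```

```text
blue 7196 [278. 192.] [[246, 272], [246, 118], [310, 118], [310, 272]] [539.1 437.9] 134.5 50.1 173.3
[31.1 32.9 30.3 29.  31.7]
pos [538.2 438.3 216. ] yaw -5.03 dq 0.003 F [-0.7  0.  -0. ] w 0.5289225068032735 t 19.65
offset [ 4.87 56.72 -0.31] rotz 5.47
```

View pics/w11.png

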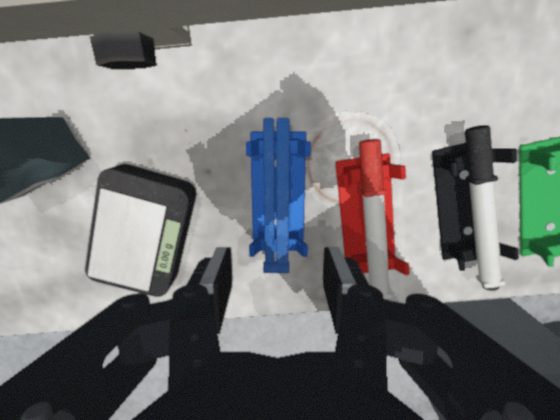

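Blue clip lies flat in its saddles, from (276,118) to (276,272), centre (539,438). Next is the green clip.

step_arm(plan=[{"offset": [4.9, 56.7, -0.3], "rot": [0, 0, 5.5], "gripper": 4.5}, {"offset": [4.9, 56.7, -0.3], "rot": [0, 0, 5.5], "gripper": 4.5}, {"offset": [4.9, 56.7, -0.3], "rot": [0, 0, 5.5], "gripper": 4.5}, {"offset": [4.9, 56.7, -0.3], "rot": [0, 0, 5.5], "gripper": 4.5}, {"offset": [4.9, 56.7, -0.3], "rot": [0, 0, 5.5], "gripper": 4.5}, {"offset": [4.9, 56.7, -0.3], "rot": [0, 0, 5.5], "gripper": 4.5}, {"offset": [4.9, 56.7, -0.3], "rot": [0, 0, 5.5], "gripper": 4.5}, {"offset": [4.9, 56.7, -0.3], "rot": [0, 0, 5.5], "gripper": 4.5}, {"offset": [4.9, 56.7, -0.3], "rot": [0, 0, 5.5], "gripper": 4.5}, {"offset": [4.9, 56.7, -0.3], "rot": [0, 0, 5.5], "gripper": 4.5}, {"offset": [4.9, 56.7, -0.3], "rot": [0, 0, 5.5], "gripper": 4.5}, {"offset": [4.9, 56.7, -0.3], "rot": [0, 0, 5.5], "gripper": 4.5}])

```text
time_s: 20.85
eef_pos: [537.0, -134.4, 219.8]
ee_rot: [0.0, 0.996, -0.094, -0.001]
force: [-0.7, 0.6, -0.3]
grip_width: 0.525
grip_force: 0.0
```

step_arm(plan=[{"offset": [0, 0, 0], "rot": [0, 0, 0], "gripper": 4.5}, {"offset": [0, 0, 0], "rot": [0, 0, 0], "gripper": 4.5}, {"offset": [0, 0, 0], "rot": [0, 0, 0], "gripper": 4.5}, {"offset": [0, 0, 0], "rot": [0, 0, 0], "gripper": 4.5}])

```text
time_s: 21.25
eef_pos: [537.8, -129.3, 220.8]
ee_rot: [-0.0, 0.996, -0.091, -0.0]
force: [-0.1, -0.5, 0.8]
grip_width: 0.523
grip_force: 0.0
```

Run:
```python
from m import *
s,c=grab('wrist')
for k,a,b,ce in comps(c,None,500):
  if k=='green': print(k,a,ce.round(),b.round().astype(int).tolist(),*line(s,c,b,8))
go(537,-131,75.5,-10.5)
```

```text
green 2389 [281. 190.] [[270, 120], [291, 120], [292, 259], [271, 259]] [ 536.9 -131.9] 133.6 18.5 170.7
green 790 [  9. 297.] [[0, 265], [27, 265], [27, 321], [0, 321]] [482.5 156.9] 66.9 26.7 157.0
pos [ 537.8 -129.5  220.8] yaw -10.44 dq 0.007 F [-0.5 -0.1 -0.7] w 0.530190090089664 t 21.3
offset [-0.04  0.17 14.53] rotz 0.06
```

step_arm(plan=[{"offset": [0, 0.2, 5], "rot": [0, 0, -0.3], "gripper": 4.5}, {"offset": [0, 0.2, 10], "rot": [0, 0, -0.3], "gripper": 4.5}, {"offset": [0, 0.2, 13], "rot": [0, 0, -0.3], "gripper": 4.5}, {"offset": [0, 0.2, 14.5], "rot": [0, 0, -0.3], "gripper": 4.5}, {"offset": [0, 0.2, 14.6], "rot": [0, 0, -0.3], "gripper": 4.5}, {"offset": [0, 0.2, 14.6], "rot": [0, 0, -0.3], "gripper": 1.5}, {"offset": [0, 0.2, 14.6], "rot": [0, 0, -0.3], "gripper": 1.5}, {"offset": [0, 0.2, 14.6], "rot": [0, 0, -0.3], "gripper": 1.5}, {"offset": [0, 0.2, 14.6], "rot": [0, 0, -0.3], "gripper": 1.5}, {"offset": [0, 0.2, 14.6], "rot": [0, 0, -0.3], "gripper": 1.5}, {"offset": [0, 0.2, 14.6], "rot": [0, 0, -0.3], "gripper": 1.5}, {"offset": [0, 0.2, 14.6], "rot": [0, 0, -0.3], "gripper": 1.5}], squeeze=40)

```text
time_s: 22.5
eef_pos: [537.9, -132.6, 76.2]
ee_rot: [0.0, 0.996, -0.089, 0.001]
force: [-0.3, 2.0, 7.0]
grip_width: 0.228
grip_force: 39.8
```

step_arm(plan=[{"offset": [0, 0, -3], "rot": [0, 0, 0], "gripper": 1.5}, {"offset": [0, 0, -8], "rot": [0, 0, 0], "gripper": 1.5}, {"offset": [0, 0, -13], "rot": [0, 0, 0], "gripper": 1.5}, {"offset": [0, 0, -14.5], "rot": [0, 0, 0], "gripper": 1.5}, {"offset": [0, 0, -14.5], "rot": [0, 0, 0], "gripper": 1.5}, {"offset": [0, 0, -14.5], "rot": [0, 0, 0], "gripper": 1.5}])

```text
time_s: 23.1
eef_pos: [536.9, -132.4, 219.1]
ee_rot: [-0.0, 0.996, -0.089, -0.001]
force: [0.3, -0.3, -0.5]
grip_width: 0.237
grip_force: 39.2
```

Run:
```python
from m import *
s,c=grab('wrist'); T=R.from_quat(np.roll(s['ee_rot'],-1)).as_matrix()
for u in (270,288):
    t=(world(s,c,[[u,v] for v in range(110,360,8)])-s['eef_pos'])@T
    t=t[(t[:,2]>30)&(t[:,2]<110)]; print(u,t.round(0).astype(int).tolist())
for k,a,b,ce in comps(c,None,500):
  if k=='green': print(k,a,ce.round(),b.round().astype(int).tolist(),*line(s,c,b,s['eef_pos'][2]-68))
go(511,187,220,8)
```

```text
270 [[64, -4, 69], [60, -4, 70], [57, -4, 70], [53, -4, 69], [50, -4, 70], [46, -4, 71], [42, -4, 69], [39, -4, 68], [34, -4, 70], [30, -4, 71], [27, -4, 69], [23, -4, 69], [19, -4, 69], [15, -4, 69], [11, -4, 69], [6, -4, 70], [2, -4, 70], [-2, -4, 69], [-6, -4, 68], [-11, -4, 69], [-15, -4, 69], [-21, -4, 70], [-25, -4, 70], [-30, -4, 70], [-36, -5, 71], [-39, -4, 69], [-45, -5, 69], [-50, -5, 69]]
288 [[64, 4, 69], [60, 4, 69], [57, 4, 67], [53, 4, 68], [50, 4, 67], [46, 4, 68], [42, 4, 69], [39, 4, 69], [35, 4, 67], [31, 4, 68], [27, 4, 69], [23, 4, 69], [20, 4, 68], [16, 4, 68], [11, 5, 69], [7, 5, 69], [3, 5, 68], [-1, 5, 67], [-6, 5, 68], [-11, 5, 68], [-16, 5, 69], [-20, 5, 68], [-24, 5, 68], [-29, 5, 68], [-35, 5, 69], [-38, 5, 68], [-45, 5, 69], [-49, 5, 68]]
green 3656 [264. 239.] [[253, 128], [271, 128], [275, 356], [257, 356]] [ 544.7 -126.7] 119.1 7.5 170.4
green 4693 [288. 238.] [[277, 128], [300, 128], [300, 356], [277, 356]] [ 542.6 -138.2] 119.1 9.9 170.9
green 540 [  8. 298.] [[0, 272], [22, 272], [22, 315], [0, 315]] [546.2   2.3] 25.2 10.7 156.9
pos [ 536.8 -132.3  218.4] yaw -10.23 dq 0.013 F [ 0.4  0.  -0.8] w 0.23235766550504475 t 23.15
offset [ -8.21 -30.97  -0.12] rotz -18.23
```

step_arm(plan=[{"offset": [-8.1, -31, -0.1], "rot": [0, 0, -18.2], "gripper": 1.5}, {"offset": [-8.1, -31, -0.1], "rot": [0, 0, -18.2], "gripper": 1.5}, {"offset": [-8.1, -31, -0.1], "rot": [0, 0, -18.2], "gripper": 1.5}, {"offset": [-8.1, -31, -0.1], "rot": [0, 0, -18.2], "gripper": 1.5}, {"offset": [-8.1, -31, -0.1], "rot": [0, 0, -18.2], "gripper": 1.5}, {"offset": [-8.1, -31, -0.1], "rot": [0, 0, -18.2], "gripper": 1.5}, {"offset": [-8.1, -31, -0.1], "rot": [0, 0, -18.2], "gripper": 1.5}, {"offset": [-8.1, -31, -0.1], "rot": [0, 0, -18.2], "gripper": 1.5}, {"offset": [-8.1, -31, 3], "rot": [0, 0, -18.2], "gripper": 1.5}, {"offset": [-8.1, -31, 7], "rot": [0, 0, -18.2], "gripper": 1.5}, {"offset": [-8.1, -31, 7], "rot": [0, 0, -18.2], "gripper": 1.5}, {"offset": [-8.1, -31, 7], "rot": [0, 0, -18.2], "gripper": 1.5}])

```text
time_s: 24.35
eef_pos: [512.8, 186.2, 149.9]
ee_rot: [0.0, 0.998, 0.069, -0.001]
force: [-0.1, 0.4, 0.4]
grip_width: 0.233
grip_force: 39.3
```

step_arm(plan=[{"offset": [0, 0, 0], "rot": [0, 0, 0], "gripper": 1.5}, {"offset": [0, 0, 0], "rot": [0, 0, 0], "gripper": 1.5}])

```text
time_s: 24.55
eef_pos: [513.4, 186.8, 151.5]
ee_rot: [-0.0, 0.998, 0.069, 0.001]
force: [-0.5, 0.2, -0.3]
grip_width: 0.232
grip_force: 39.3
```

Run:
```python
from m import *
s,c=grab('wrist')
hsv=cv2.cvtColor(c['color'],cv2.COLOR_RGB2HSV).astype(int)
g=(abs(hsv[...,0]-65)<18)&(hsv[...,1]>120)
p=world(s,c,[[x,y] for y in range(100,260,1) for x in range(200,360)]).reshape(160,160,3)
m=g[100:260,200:360]
hi=m&(abs(p[...,2]-36)<4); lo=m&(abs(p[...,2]-5)<3)
for n,q in(('cheek tops',hi),('plate',lo)):
    ys,xs=np.nonzero(q); P=p[q]; print(n,len(xs))
    if len(xs)>5:
        T=R.from_quat(np.roll(s['ee_rot'],-1)).as_matrix(); t=(P-s['eef_pos'])@T
        for a,b in((40,80),(0,40)):
            k=(t[:,0]>a)&(t[:,0]<b)
            if k.sum()>5: print(a,np.percentile(t[k],[2,98],axis=0).round(1).tolist())
go(512,187,100.5,8)
```

```text
cheek tops 387
40 [[40.1, -24.9, 113.3], [47.6, 24.4, 119.4]]
0 [[36.7, -25.1, 113.2], [40.0, 24.4, 119.3]]
plate 1912
40 [[45.5, -24.0, 145.0], [52.9, 23.4, 148.0]]
0 [[0.6, -23.9, 145.2], [31.3, 23.4, 147.8]]
pos [513.2 186.9 151.3] yaw 7.96 dq 0.008 F [-0.9  0.6 -0.1] w 0.23026026226672197 t 24.6
offset [-0.13 -0.03  5.08] rotz -0.04
```

step_arm(plan=[{"offset": [-0.05, 0, 2.5], "rot": [0, 0, 0], "gripper": 1.5}, {"offset": [-0.05, 0, 4.3], "rot": [0, 0, 0], "gripper": 1.5}, {"offset": [-0.05, 0, 5.1], "rot": [0, 0, 0], "gripper": 1.5}, {"offset": [-0.05, 0, 5.1], "rot": [0, 0, 0], "gripper": 1.5}, {"offset": [-0.05, 0, 5.1], "rot": [0, 0, 0], "gripper": 1.5}, {"offset": [-0.05, 0, 5.1], "rot": [0, 0, 0], "gripper": 1.5}])

```text
time_s: 25.2
eef_pos: [512.6, 186.9, 99.6]
ee_rot: [-0.0, 0.998, 0.07, 0.001]
force: [0.1, 0.8, 0.9]
grip_width: 0.231
grip_force: 42.7
```

step_arm(plan=[{"offset": [0, 0, 0], "rot": [0, 0, 0], "gripper": 3.5}, {"offset": [0, 0, 0], "rot": [0, 0, 0], "gripper": 3.5}, {"offset": [0, 0, 0], "rot": [0, 0, 0], "gripper": 3.5}, {"offset": [0, 0, 0], "rot": [0, 0, 0], "gripper": 3.5}, {"offset": [0, 0, -3], "rot": [0, 0, 0], "gripper": 3.5}, {"offset": [0, 0, -8], "rot": [0, 0, 0], "gripper": 3.5}, {"offset": [0, 0, -13], "rot": [0, 0, 0], "gripper": 3.5}, {"offset": [0, -5, -14], "rot": [0, 0, 0], "gripper": 4.5}, {"offset": [0, -8, -14], "rot": [0, 0, 0], "gripper": 4.5}, {"offset": [0, -8, -14], "rot": [0, 0, 0], "gripper": 4.5}, {"offset": [0, -8, -14], "rot": [0, 0, 0], "gripper": 4.5}, {"offset": [0, -8, -14], "rot": [0, 0, 0], "gripper": 4.5}])

```text
time_s: 26.4
eef_pos: [501.2, 265.4, 238.6]
ee_rot: [0.0, 0.998, 0.069, -0.0]
force: [-0.4, -0.3, -0.3]
grip_width: 0.526
grip_force: 0.0
```

Run:
```python
from m import *
s,c=grab('wrist'); save(c,'w12.png'); print(s['eef_pos'],s['dq'].round(3))
for k,a,b,ce in comps(c,None,300): print(k,a,ce.round(),b.round().astype(int).tolist(),*line(s,c,b,32))
```

```text
[501.19463223 265.37463699 238.62142257] [-0.008 -0.002 -0.001  0.001  0.     0.002]
red 4422 [189. 152.] [[148, 86], [213, 86], [213, 227], [148, 227]] [520.6 354.9] 124.8 53.9 4.6
red 2037 [427. 239.] [[405, 278], [427, 191], [452, 197], [430, 284]] [478.  117.3] 89.3 25.0 1.8
green 6043 [359. 188.] [[329, 262], [336, 119], [399, 122], [392, 265]] [510.9 187. ] 134.1 54.4 7.9
blue 8238 [ 96. 121.] [[49, 200], [53, 39], [135, 41], [131, 202]] [539.8 431.5] 136.3 64.4 174.9
black 939 [  7. 119.] [[0, 87], [19, 87], [19, 167], [0, 167]] [528.3 501.4] 68.5 15.6 174.7
black 3149 [280. 148.] [[249, 102], [306, 97], [315, 195], [258, 200]] [541.9 267.1] 85.3 48.5 14.8
black 49653 [279. 363.] [[0, 248], [559, 248], [559, 419], [0, 419]] [344.2 241.4] 535.9 220.1 97.9
```

View pics/w12.png

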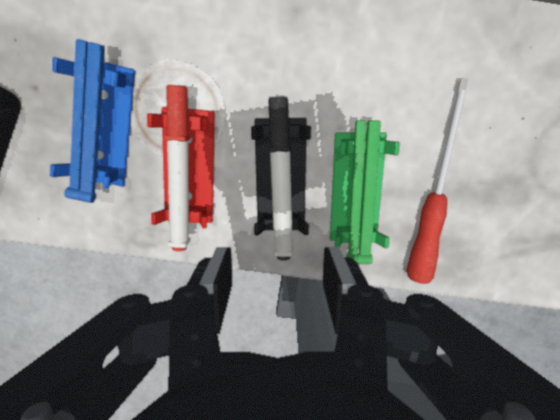

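All four lie in their rests: blue clip (85,120), red marker from (176,86) to (179,249), black marker from (278,97) to (283,257), green clip (366,190). The screwdriver looks untouched. One numeric check of the middles and heights, then I'll hand it in.

Run:
```python
from m import *
s,c=grab('wrist')
for n,a,b,z,cen in(('red',(176,86),(179,249),33,(509.6,355.9)),('black',(278,97),(283,257),33,(514.1,264.1)),('green',(368,120),(361,262),30,(511,187)),('blue',(89,40),(80,200),30,(539,438.5))):
    P=world(s,c,[a,b],z); f=np.linspace(.2,.8,7)[:,None]; px=np.array(a)*(1-f)+np.array(b)*f
    print(n,'mid',P.mean(0)[:2].round(1),'rest',cen,'len',np.linalg.norm(P[0]-P[1]).round(1),'tops',world(s,c,px)[:,2].round().tolist())
s,c=grab('top')
for k,a,b,ce in comps(c,(290,165,330,262)): print(k,*line(s,c,b,8))
```

```text
red mid [509.3 356.5] rest (509.6, 355.9) len 147.0 tops [39.0, 41.0, 42.0, 41.0, 41.0, 40.0, 41.0]
black mid [513.5 264.1] rest (514.1, 264.1) len 146.6 tops [42.0, 41.0, 42.0, 41.0, 41.0, 41.0, 41.0]
green mid [511.5 186. ] rest (511, 187) len 134.8 tops [32.0, 31.0, 32.0, 31.0, 31.0, 32.0, 29.0]
blue mid [539.5 439.2] rest (539, 438.5) len 136.9 tops [33.0, 33.0, 32.0, 31.0, 32.0, 32.0, 32.0]
red [472.4 105.1] 92.6 23.8 0.5
```

All middles are within about 1 mm of their rests, the heights fit (41 mm tops for the markers, 32 mm for the clips), and the screwdriver has not moved.

```bash
python3 -c "
from rig import *
print(finish_job())"
```

```text
the job is handed in; nothing more can be done
None
```

Both markers and both clips are on the rests of their own colour, with their middles measured within about 1 mm of the rests' middles. The screwdriver measured unmoved, the scale was never touched, and the job was handed in at about 26 s.

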